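Swing the electrode arm over the beaker and press it down

TASK

Set the electrode ready for a sample: with one fingertip push the stand's arm round until the electrode hangs over the middle of the open beaker (not the stoppered flask), then press the arm gently down until its sleeve sits on the stop collar and the electrode stands in the beaker, well clear of the glass wall. Push on the arm, never on the electrode itself, grasp and lift nothing, and leave the beaker and everything else standing where they are.

Things in the scene. Friction and masses are not known exactly. Their poses are not given: they have to be found in the camera images.
- stand: Electrode stand, fixed to the bench: a flat grey base plate (150 x 140 x 18 mm, reaching 60 mm to its -x side and 90 mm to its +x side of the post) with an upright steel post, 12 mm thick, 305 mm high. Origin: on the post's axis at bench level. z up. The stand may be turned about z.
- collar_top (a point): On the post's axis at the top of the fixed stop collar (dark ring 30 mm across, 132 mm above the bench). The arm's black sleeve (34 mm across, 40 mm high) slides down the post until its underside meets this level.
- sleeve (a joint): Height of the arm on the post, as travel downward in m: 0 is high (bar's top face 262 mm above the bench, electrode tip 125 mm), larger is lower; it stops at 0.103 on the collar (bar's top 159 mm, tip 22 mm above the bench). It starts between 0 and 0.015. Friction holds it anywhere; pushing it down takes about 5 to 7 N on the bar.
- swing (a joint): Angle of the arm about the post in rad: 0 points along the stand's -x axis, positive is anticlockwise seen from above; free between -2.1 and 2.1. Light friction (about 0.12 N m, about 1 N at the middle of the bar) holds it where it is left; it does not coast.
- swing_bar: The arm's bare aluminium bar with the grey electrode holder at its end. Origin on the post's axis at the sleeve's underside; the bar runs along its own -x axis from 15 to 175 mm from the post's axis, 18 mm wide, 14 mm thick (13 to 27 mm above the origin); the holder block (52 x 38 x 18 mm) spans 174 to 226 mm. Turns and slides with the sleeve. A round black tension knob sticks out 40 mm on the other side of the sleeve.
- bar_top (a point): On the middle of the bar's top face, 125 mm from the post's axis: the place to press down; the sides of the bar here are the place to push.
- electrode: Cable-free pH electrode held upright in the holder, 200 mm from the post's axis: grey shaft 12 mm thick, glass bulb below, black cap 20 mm across whose top is 41 mm above the bar's top face. Origin at the tip of the bulb. Fragile: not to be pushed.
- electrode_tip (a point): The lowest point of the electrode's bulb.
- beaker: Empty open straight-sided glass beaker with white graduation marks, 70 mm across (65 mm inside), 90 mm high, floor 4 mm thick, standing loose on the bench 192 to 210 mm from the post (so the electrode passes within 10 mm of its middle) to one side of the arm. Origin at the centre of its underside.
- beaker_mouth (a point): Centre of the beaker's mouth at rim height (90 mm).
- flask: Bystander: conical glass flask closed with a dark stopper, 84 mm across, 138 mm high, loose, about 200 mm from the post on the side opposite the beaker. Origin under its centre.
- amber_bottle: Bystander: brown glass reagent bottle with black cap, 66 mm across, 145 mm high, loose, to the left of the work. Origin under its centre.
- dropper_bottle: Bystander: small brown dropper bottle with rubber bulb, 38 mm across, 103 mm high, loose. Origin under its centre.
Not all that is in view belongs to the job. Leave any green or turquoise look-alike of the beaker alone.

How it is judged:
On the way, in this order (a step that is already met when the one before it is completed fails the run):
1. the arm, still up, has been swung until the electrode hangs over the beaker's mouth (tip within 22 mm of its middle) (horizontal distance between electrode_tip and beaker_mouth below 0.022 m and value of joint sleeve below 0.03 m), for 0.2 s.
2. the arm has been pressed down on to the stop collar (value of joint sleeve above 0.098 m), for 0.2 s.
At the end, for the whole second after the job is handed in: The sleeve is down within 5 mm of the stop collar and the electrode stands in the beaker, its tip within 22 mm of the beaker's axis and not touching the glass, at rest; beaker, flask and bottles stand upright within 15 mm of where they were (value of joint sleeve above 0.098 m and horizontal distance between electrode_tip and beaker_mouth below 0.022 m and velocity of joint swing between -0.05 and 0.05 rad/s and contact force between electrode and beaker below 0.1 N and angle between each of beaker, flask's own z axis and vertical below 0.05 rad and distance of each of beaker, flask, amber_bottle, dropper_bottle from where it was at the start of the episode below 0.015 m and linear speed of beaker below 0.02 m/s).
It fails at once if the robot pushed on the electrode (contact force between any of the fingers, the arm and electrode above 2 N).
It fails at once if the electrode was knocked against the beaker or the flask (contact force between electrode and beaker above 3 N or contact force between electrode and flask above 3 N).
It fails at once if the arm was lifted up the post (value of joint sleeve below -0.008 m).
It fails at once if the arm was pinched, or pressed with more than 38 N (contact force between the fingers and swing_bar above 38 N).
It fails at once if the beaker, the flask or a bottle was lifted, tipped or shoved more than 15 mm (distance of any of beaker, flask, amber_bottle, dropper_bottle from where it was at the start of the episode above 0.015 m or angle between any of beaker, flask's own z axis and vertical above 0.2 rad).
It also fails if it takes over 43 s, if anything falls off the work surface, if the arm or the gripper's body presses on something with over 40 N, if the wrist force passes 120 N, or if a joint passes its speed limit or range.

ROBOT

A 6-joint arm with a two-finger parallel gripper is mounted at the origin on the work surface. World frame = base frame: x ahead of the robot, y to its left, z up, the work surface at z = 0. Lengths are in m, angles in rad, forces in N, time in s.
With the tool pointing down it reaches from about 0.375 to 0.9 m from the base axis. Payload 3.1 kg.
Tool frame: the origin (TCP) lies at the centre of the arm's flange, where the gripper is bolted on; the fingertips stand 182 mm ahead of it and the grasp point (between the pads) lies 164 mm ahead of it; z points along the fingers, x is the direction in which the jaws open and shut, and the axes are right-handed (so a half turn about z gives the same grasp; the last joint's range is limited). The gripper opens to 87 mm and grips with 3 to 60 N. Pads are 19 mm wide; open, the fingers measure 117 mm over their backs; the gripper's body (75 mm by 190 mm) begins 51 mm behind the grasp point.
Start: joints at [1.077, 0.527, 1.433, -0, 1.181, -0.178], TCP at [0.193, 0.594, 0.405] pointing down, gripper open.
Joint ranges: [-3.08, 3.08], [-0.75, 2.2], [0.22, 2.44], [-1.43, 4.57], [0, 2.65], [-2.85, 2.85]. Speed limits (rad/s): [2.79, 2.79, 3.14, 3.14, 3.14, 3.14].

INTERFACE

Orientations are given as a unit quaternion [x, y, z, w].
In Python, from rig import status, eyes, robot gives the robot as it stands. The module is installed in compiled form; this text tells all that it offers.
- The arm moves only by the tool step_arm, never from a script. Its argument "steps" is a list of rows, each a list of 7 numbers: the closure, from -1 (fully open) to 1 (shut), so that 0 is half open, then the shift along the tool's x, y, z each as a share of 0.025 m, from -1 to 1, then the turn, a rotation vector about the tool's x, y, z each as a share of 8 degrees, from -1 to 1. In form: [[jaw, dx, dy, dz, rx, ry, rz], ...]. A call has exactly 10 rows; each row shifts and turns the commanded pose from where the row before left it, along the tool's axes as they then stand; what a row does not reach is not made up. A row lasts 1/10 s, in which the tool goes at most 50 mm and 8.59 degrees, less where a joint would pass 70% of its speed; a pose out of reach is approached as far as the arm can. A call with a number of a shift or a turn outside -1 to 1 is refused whole. A call with a gripper value outside its range is refused whole. The fingers move at their own pace and stop on an object; "squeeze" is the grip in N (left out, the last holds). Time passes only in rows, so rows that do not move let the fingers close, or fill a call up. It gives the time, the measured TCP pose, the force and the opening at its end, in the units of the state.
- status.get_obs(): the state, without advancing time (a new reading comes with each control period).
- eyes.camera(name): name is "side" or "top" or "wrist"; returns (picture, depth): 400x640x3 uint8, red, green, blue; 400x640 float32, m along the optical axis (not along the pixel's ray), 0 where there is no reading.
- eyes.camera_info(name): a dict with "K" (3x3 intrinsics, pixels), "R" (3x3) and "t" (3): a world point X has camera coordinates R X + t. Camera axes: x right, y down, z forward; pixel columns grow to the right and rows downward; lengths in m; the calibration is good to about 2 mm. A picture is of the moment at which its call begins: read the wrist's pose just before it. camera_info takes no time and is no camera call; for the wrist camera it gives the pose at the moment of the call.
- robot.hand_in(): hands the job in, once; it reports no verdict.
The state is a dict: "time": time; "q": joint angles; "joint_velocities": joint speeds; "joint_torque": joint torques, N m; "position": TCP position; "tool_rot": TCP orientation; "ft_force": force on the tool from outside, world axes, zero at the start; "moment": the same for the moment, N m; "grip_width": finger opening in m.
Only numpy, scipy, OpenCV 4.12 (cv2) and the standard library are available. Lean on these libraries where they do the work, as an engineer would, in place of code of your own. Each camera call takes 0.05 s, during which the arm holds its last target.

## Working session

There is one attempt and no reset: what is moved stays moved. The work goes in short steps, Python scripts to look and compute and a tool call to move; the robot and the scene stay as the last step left them, time stands still between calls to the robot, and variables do not carry over. Pictures are saved under pics/ and viewed, and the job is handed in when it is done.

Besides the shell and the picture viewer there is one more tool, called as name([rows], argument=value, ...), one row to a line, values as JSON. step_arm: Moves the arm, as the interface text tells. Its arguments: {"type":"object","properties":{"steps":{"type":"array"},"squeeze":{"type":"number"}},"required":["steps"]}

```bash
mkdir -p pics
cat > h.py <<'E'
from rig import status, eyes, robot
import numpy as np, cv2
def snap(n,f):
    im,d=eyes.camera(n); i=eyes.camera_info(n)
    cv2.imwrite('pics/'+f+'.png',im[:,:,::-1]); np.savez('pics/'+f,im=im,d=d,K=i['K'],R=i['R'],t=i['t'])
def load(f):
    return np.load('pics/'+f+'.npz')
def pts(z):
    K,R,t,d=z['K'],z['R'],z['t'],z['d']
    v,u=np.mgrid[:400,:640]
    c=np.stack([(u-K[0,2])/K[0,0]*d,(v-K[1,2])/K[1,1]*d,d],-1)
    return (c-t)@R
E
python3 - <<'E'
from h import *
for n in ['side','top','wrist']: snap(n,n+'0')
o=status.get_obs(); print(o)
for n in ['side','top','wrist']:
    z=load(n+'0'); print(n,-z['R'].T@z['t'],z['R'][2])
E
```

```text
{'time': 0.15, 'q': array([ 1.07750210e+00,  5.28248643e-01,  1.43358718e+00, -2.96919968e-05,
        1.18144261e+00, -1.78472582e-01]), 'joint_velocities': array([-0.00052755, -0.00051805, -0.00466708,  0.00061476, -0.00022089,
       -0.00114047]), 'joint_torque': array([-9.39847769e-05, -4.40432203e+01, -1.76842475e+01,  6.33036322e-02,
        5.52730320e-02, -1.05489219e-04]), 'position': array([0.19336264, 0.59406196, 0.40400526]), 'tool_rot': array([ 8.09208014e-01,  5.87521642e-01, -7.53192932e-04,  3.78627511e-04]), 'ft_force': array([ 0.12868661, -0.322937  , -0.11942236]), 'moment': array([ 0.06119462,  0.03322856, -0.02412663]), 'grip_width': 0.08696024116758182}
side [ 0.0700069  -0.85519328  0.80565974] [ 0.42150858  0.72474934 -0.54504029]
top [ 0.29092329 -0.01663845  1.61397036] [ 0.2016842   0.00304139 -0.97944588]
wrist [0.12558081 0.61648869 0.38445028] [ 0.25090357 -0.08228406 -0.96450855]
```

View pics/side0.png

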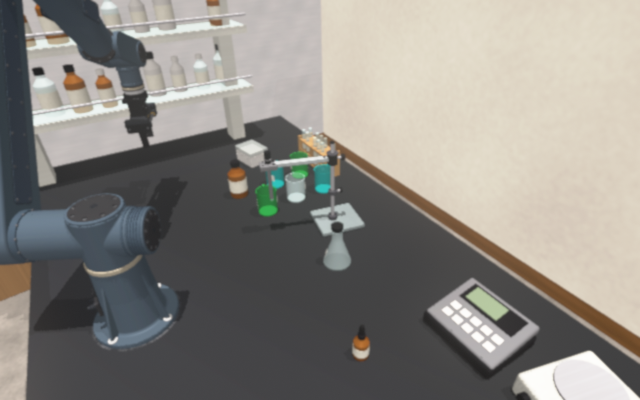

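View pics/top0.png

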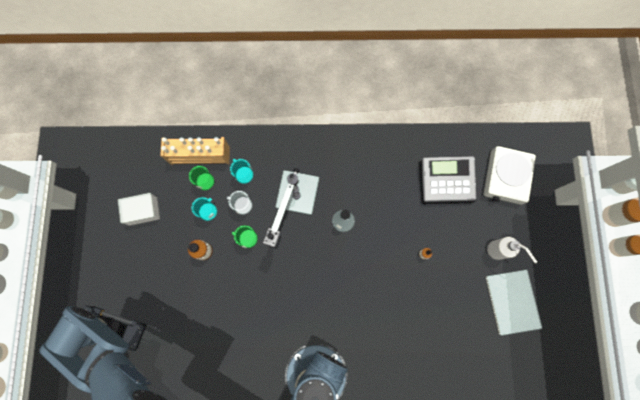

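View pics/wrist0.png

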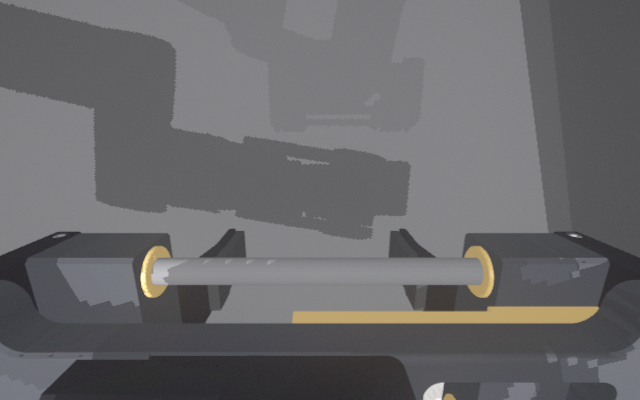

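The side view shows the post near (333,165) and the clear beaker near (296,187). In the top view the post is near (293,178), the electrode end near (271,237), the clear beaker near (240,203) and the flask near (343,220). The green and turquoise beakers are decoys. Next I'll zoom in and measure.

Run:
```python
from h import *
z=load('top0'); im=z['im'][120:290,150:390][:,:,::-1]
cv2.imwrite('pics/topc.png',cv2.resize(im,None,fx=3.3,fy=3.3,interpolation=cv2.INTER_CUBIC))
z=load('side0'); im=z['im'][130:290,210:410][:,:,::-1]
cv2.imwrite('pics/sidec.png',cv2.resize(im,None,fx=3.7,fy=3.7,interpolation=cv2.INTER_CUBIC))
z=load('top0');P=pts(z)
for (u,v) in [(291,176),(293,180),(282,207),(279,215),(271,237),(268,243),(272,232),(240,203),(240,193),(233,205),(343,213),(344,220)]: print(u,v,P[v,u].round(4),z['im'][v,u])
```

```text
291 176 [0.6499 0.0719 0.3066] [57 59 59]
293 180 [0.6473 0.068  0.2668] [127 127 132]
282 207 [0.56   0.1037 0.2585] [254 254 254]
279 215 [0.5347 0.1135 0.2539] [253 254 254]
271 237 [0.458  0.1331 0.299 ] [50 54 52]
268 243 [0.4451 0.148  0.2498] [199 200 197]
272 232 [0.4792 0.1349 0.2574] [188 190 186]
240 203 [0.6267 0.2868 0.0084] [214 218 218]
240 193 [0.6521 0.2767 0.0675] [123 135 129]
233 205 [0.6175 0.3117 0.0162] [113 122 119]
343 213 [ 0.5599 -0.099   0.142 ] [50 52 50]
344 220 [ 0.5402 -0.1037  0.1116] [117 128 125]
```

View pics/topc.png

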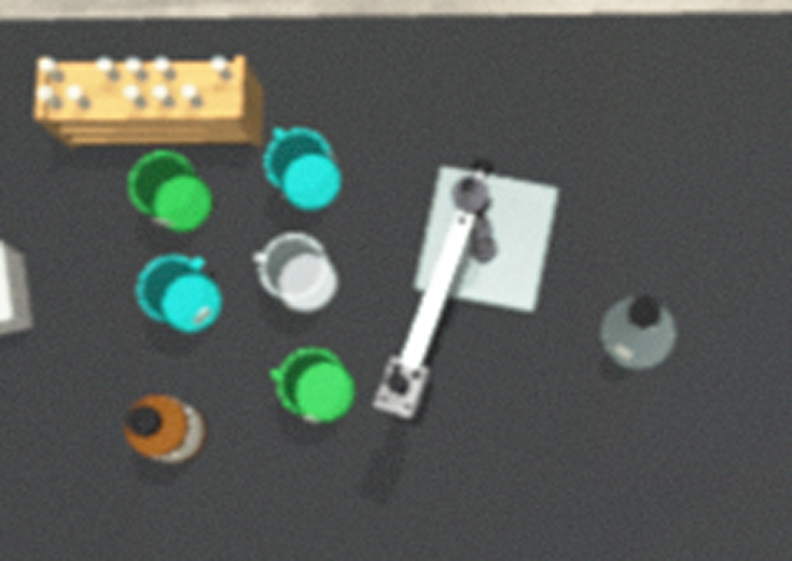

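View pics/sidec.png

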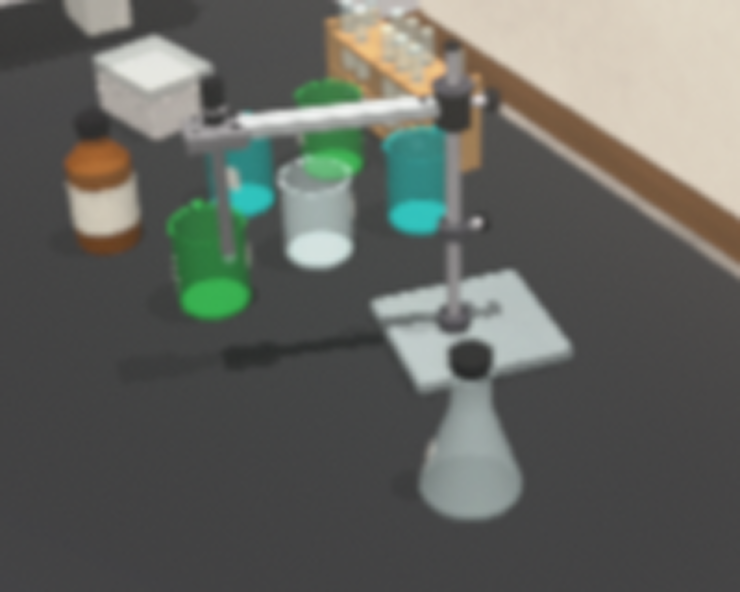

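Run:
```python
from h import *
from scipy.optimize import least_squares
def circ(p,r=None):
    if r: f=lambda c:np.hypot(*(p-c[:2]).T)-r; x0=p.mean(0)
    else: f=lambda c:np.hypot(*(p-c[:2]).T)-c[2]; x0=[*p.mean(0),.033]
    s=least_squares(f,x0,loss='soft_l1',f_scale=.002);return s.x.round(4),np.abs(s.fun).mean().round(4)
for n in ['top0','side0']:
    z=load(n);P=pts(z);im=z['im'].astype(int)
    x,y,h=P[...,0],P[...,1],P[...,2]
    sat=im.max(-1)-im.min(-1)
    reg=(abs(x-.63)<.07)&(abs(y-.28)<.07)&(sat<30)&(z['d']>0)
    print(n)
    for lo,hi in [(.083,.096),(.05,.08),(.001,.012)]:
        m=reg&(h>lo)&(h<hi)&((im.min(-1)>90)|(h>.02))
        if m.sum()>5: print(' beaker',lo,m.sum(),np.c_[x[m],y[m]].mean(0).round(4),(x[m].min()+x[m].max())/2,(y[m].min()+y[m].max())/2,circ(np.c_[x[m],y[m]]),circ(np.c_[x[m],y[m]],.034))
    pr=(abs(x-.65)<.03)&(abs(y-.07)<.03)
    for lo,hi in [(.298,.315),(.2,.23),(.16,.2),(.05,.12)]:
        m=pr&(h>lo)&(h<hi); print(' post',lo,m.sum(),np.c_[x,y,h][0:0] if 0 else (x[m].mean(),y[m].mean(),h[m].max()) if m.any() else '')
    m=(h>.235)&(h<.275)&(x>.48)&(x<.62)&(y>.07)&(y<.16)&(im.min(-1)>150)
    q=np.c_[x[m],y[m]]; c=q.mean(0); v=np.linalg.svd(q-c)[2][0]; print(' bar',m.sum(),c,v,h[m].mean(),np.percentile(h[m],[5,50,95]))
    m=(h>.28)&(h<.31)&(x>.42)&(x<.5)&(y>.1)&(y<.17); print(' cap',m.sum(),x[m].mean(),y[m].mean(),np.percentile(h[m],[50,95]))
    m=(x>.38)&(x<.55)&(y>-.17)&(y<-.04)&(h>.13)&(h<.15)|((x>.5)&(x<.6)&(y>-.15)&(y<-.06)&(h>.125)&(h<.15)); print(' stop',m.sum(),x[m].mean(),y[m].mean())
    for nm,ur in [('green',(.45,.62,.2,.32)),('turq',(.62,.82,.2,.34))]:
        m=(x>ur[0])&(x<ur[1])&(y>ur[2])&(y<ur[3])&(sat>60)&(h>.002)
        print(nm,m.sum(),x[m].min(),x[m].max(),y[m].min(),y[m].max(),h[m].max())
```

```text
top0
 beaker 0.083 86 [0.6211 0.2815] 0.6188436931439418 0.28135550619932304 (array([0.6193, 0.2788, 0.0345]), np.float64(0.0016)) (array([0.6194, 0.2788]), np.float64(0.0017))
 beaker 0.05 78 [0.6214 0.2791] 0.618332435879085 0.27797575800719687 (array([0.6186, 0.2778, 0.0334]), np.float64(0.0007)) (array([0.6186, 0.2778]), np.float64(0.0008))
 beaker 0.001 149 [0.6296 0.2844] 0.632028684226232 0.2917538484897928 (array([0.6295, 0.286 , 0.0213]), np.float64(0.0115)) (array([0.6133, 0.2721]), np.float64(0.0124))
 post 0.298 17 (np.float64(0.6521438244113419), np.float64(0.07233463164670174), np.float64(0.3118747443018412))
 post 0.2 0 
 post 0.16 6 (np.float64(0.6479068826826938), np.float64(0.07011177731432751), np.float64(0.19087182698957472))
 post 0.05 6 (np.float64(0.647804498132214), np.float64(0.07279509417060236), np.float64(0.07978703521305791))
 bar 270 [0.5490198  0.10876175] [-0.93985302  0.34157912] 0.2554015598457573 [0.24943094 0.25586685 0.26039454]
 cap 34 0.46361855123478174 0.13846506505140802 [0.29616834 0.30092849]
 stop 83 0.5559557256031507 -0.10420789782770715
[... 927 characters left out ...]
oat64(0.22990622147123257))
 post 0.16 44 (np.float64(0.6505594263092509), np.float64(0.06668263868317598), np.float64(0.19841326128006959))
 post 0.05 65 (np.float64(0.6504185736932623), np.float64(0.06671255536431858), np.float64(0.1199391165142853))
 bar 244 [0.55052116 0.10154187] [-0.94083282  0.33887106] 0.2523521840863623 [0.24601203 0.25366783 0.25607015]
 cap 45 0.4624005653266566 0.13231842766837582 [0.29090357 0.29572853]
 stop 115 0.5532258985732237 -0.11039409553087501
green 422 0.45525158426157225 0.5259849219699373 0.21446496247154775 0.2976122068986796 0.09218959763168481
turq 438 0.6258793826955048 0.7908726246245414 0.23413512668556863 0.3365510348595174 0.11098402283023912
```

step_arm([
  [1,0,0,-1,0,0,0],
  [1,0,0,-1,0,0,0],
  [1,0,0,-1,0,0,0],
  [1,0,0,-1,0,0,0],
  [1,0,0,-1,0,0,0],
  [1,0,0,-1,0,0,0],
  [1,-0.8,0.95,0,0,0,0],
  [1,-0.8,0.95,0,0,0,0],
  [1,-0.8,0.95,0,0,0,0],
  [1,-0.8,0.95,0,0,0,0],
], squeeze=5)

```text
time: 1.15
position: [0.2593, 0.4877, 0.5544]
tool_rot: [0.809, 0.588, -0.0, 0.0]
ft_force: [0.7, 0.1, -0.2]
grip_width: 0.0151
```

step_arm([
  [1,-0.8,0.95,0,0,0,0],
  [1,-0.8,0.95,0,0,0,0],
  [1,-0.8,0.95,0,0,0,0],
  [1,-0.8,0.95,0,0,0,0],
  [1,-0.8,0.95,0,0,0,0],
  [1,-0.8,0.95,0,0,0,0],
  [1,-0.8,0.95,0,0,0,0],
  [1,-0.8,0.95,0,0,0,0],
  [1,-0.8,0.95,0,0,0,0],
  [1,-0.8,0.95,0,0,0,0],
])

```text
time: 2.15
position: [0.4233, 0.2239, 0.5545]
tool_rot: [0.809, 0.588, -0.0, -0.0]
ft_force: [1.4, -0.6, 0.1]
grip_width: 0.0004
```

step_arm([
  [1,-0.8,0.93,0,0,0,0],
  [1,-0.8,0.93,0,0,0,0],
  [1,-0.8,0.93,0,0,0,0],
  [1,-0.8,0.93,0,0,0,0],
  [1,-0.8,0.93,0,0,0,0],
  [1,-0.8,0.93,0,0,0,0],
  [1,0,0,0,0,0,0.24],
  [1,0,0,0,0,0,0],
  [1,0,0,0,0,0,0],
  [1,0,0,0,0,0,0],
])

```text
time: 3.15
position: [0.518, 0.0683, 0.5547]
tool_rot: [0.819, 0.574, -0.0, -0.0]
ft_force: [0.3, 0.3, 0.6]
grip_width: 0.0003
```

Run:
```python
from h import *
o=status.get_obs(); print(o['time'],o['position'],o['ft_force'],o['q'])
snap('wrist','w1'); snap('side','s1')
```

```text
3.15 [0.51802711 0.06831716 0.55468317] [0.28880678 0.33380665 0.58392009] [-8.29639799e-02  2.38122148e-01  1.47272887e+00  8.59365276e-05
  1.43113883e+00 -1.30679088e+00]
```

View pics/w1.png

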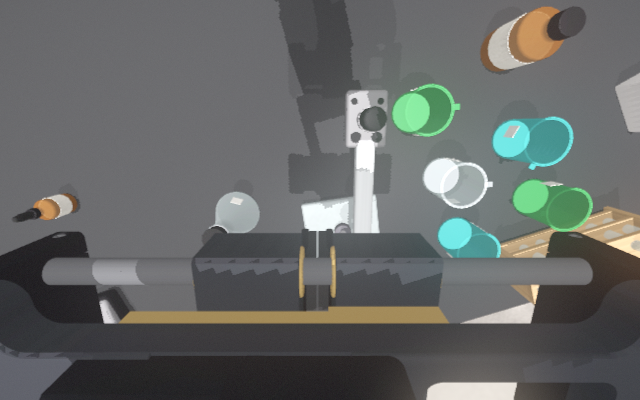

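View pics/s1.png

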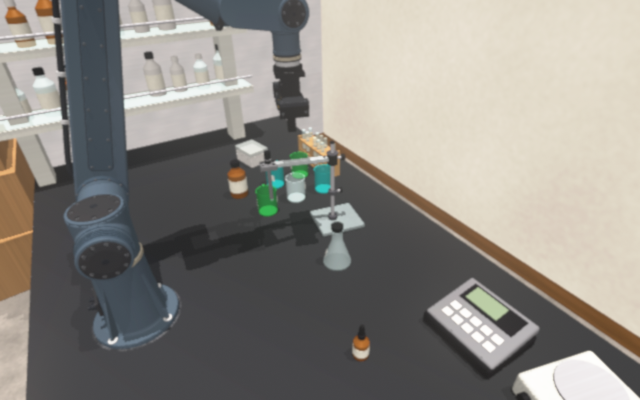

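The wrist view shows the bar running vertically at column 364, right of the closed fingertips at column 318. The electrode cap is at (372,120) and the clear beaker at (455,183). I'll check the bar and beaker against the wrist depth.

Run:
```python
from h import *
z=load('w1');P=pts(z);im=z['im'].astype(int)
for v in (150,180,200,220):
    r=P[v,345:385]; m=(r[:,2]>.23)&(r[:,2]<.28); q=r[m]
    print(v,m.sum(),q.mean(0).round(4), np.hypot(*(q[0]-q[-1])[:2]).round(4))
x,y,h=P[...,0],P[...,1],P[...,2]; sat=im.max(-1)-im.min(-1)
m=(abs(x-.62)<.06)&(abs(y-.277)<.06)&(sat<30)&(h>.06)&(h<.096)
from scipy.optimize import least_squares
q=np.c_[x[m],y[m]]; s=least_squares(lambda c:np.hypot(*(q-c).T)-.0345,q.mean(0),loss='soft_l1',f_scale=.002); print(m.sum(),s.x,np.abs(s.fun).mean())
m=(h>.285)&(h<.31)&(x>.42)&(x<.5)&(y>.1)&(y<.17); print(m.sum(),x[m].mean(),y[m].mean(),np.percentile(h[m],[50,95]))
```

```text
150 19 [0.4907 0.1267 0.2556] 0.0168
180 19 [0.5181 0.1171 0.256 ] 0.0171
200 19 [0.5372 0.11   0.2557] 0.0174
220 19 [0.557  0.1027 0.2555] 0.0173
1159 [0.61875359 0.27474789] 0.0012295103420978417
521 0.46401270301930936 0.13601750588012812 [0.29624899 0.29758579]
```

step_arm([
  [1,0,0,1,0,0,0],
  [1,0,0,1,0,0,0],
  [1,0,0,1,0,0,0],
  [1,0,0,1,0,0,0],
  [1,0,0,1,0,0,0],
  [1,0,0,0.36,0,0,0],
  [1,0.2,0,0,0,0,0],
  [1,0.2,0,0,0,0,0],
  [1,0.2,0,0,0,0,0],
  [1,0,0,0,0,0,0],
])

```text
time: 4.25
position: [0.5241, 0.0827, 0.422]
tool_rot: [0.819, 0.574, 0.001, 0.001]
ft_force: [-0.6, 0.5, 0.6]
grip_width: 0.0004
```

Run:
```python
from h import *
o=status.get_obs(); print(o['time'],o['position'],o['ft_force'],o['q'])
snap('wrist','w2')
```

```text
4.25 [0.52407649 0.08266632 0.42199519] [-0.61993502  0.51297282  0.61184086] [-5.43736025e-02  3.78633057e-01  1.64937555e+00  2.35789336e-04
  1.11068930e+00 -1.27803640e+00]
```

View pics/w2.png

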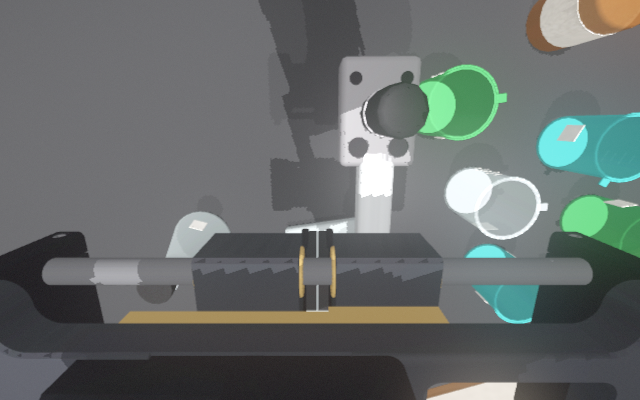

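The wrist view shows the bar at columns 358–390, still clear of the closed fingertips near 318. The electrode cap is at (395,108), well away. Now I'll push round the arc.

step_arm([
  [1,0.15,0,0,0,0,0],
  [1,0.1,0,0,0,0,0],
  [1,0.26,-0.04,0,0,0,0.375],
  [1,0.26,-0.04,0,0,0,0.375],
  [1,0.26,-0.04,0,0,0,0.375],
  [1,0.26,-0.04,0,0,0,0.375],
  [1,0.26,-0.04,0,0,0,0.375],
  [1,0.26,-0.04,0,0,0,0.375],
  [1,0,0,0,0,0,0],
  [1,0,0,0,0,0,0],
])

```text
time: 5.3
position: [0.5383, 0.125, 0.4208]
tool_rot: [0.898, 0.439, 0.0, 0.0]
ft_force: [-0.3, -1.0, 0.9]
grip_width: 0.0004
```

```bash
cat >> h.py <<'E'
def bar(f,show=True):
    z=load(f);P=pts(z);im=z['im'].astype(int);x,y,h=P[...,0],P[...,1],P[...,2]
    C=np.array([.652,.068]);r=np.hypot(x-C[0],y-C[1])
    b=(r<.172)&(r>.05)&(h>.235)&(h<.27)&(im.min(-1)>130)
    v,u=np.nonzero(b)
    b&=np.mgrid[:400,:640][0]<235
    q=np.c_[x[b],y[b]]; c=q.mean(0); d=np.linalg.svd(q-c,full_matrices=False)[2][0]
    print('bar n',b.sum(),c.round(4),'deg from post',np.degrees(np.arctan2(*(c-C)[::-1])).round(2),'dir',np.degrees(np.arctan2(d[1],d[0])).round(1),np.median(h[b]).round(4))
    m=(r>.18)&(r<.22)&(h>.285)&(h<.31)&(np.mgrid[:400,:640][0]<235)
    if m.sum(): 
        cc=np.array([(x[m]).mean(),y[m].mean()]); print('cap',m.sum(),cc.round(4),np.degrees(np.arctan2(*(cc-C)[::-1])).round(2),np.hypot(*(cc-C)).round(4))
E
python3 - <<'E'
from h import *
o=status.get_obs(); print(o['time'],o['position'],o['ft_force'],o['q'])
snap('wrist','w3'); bar('w1'); bar('w2'); bar('w3')
E
```

```text
5.3 [0.53833017 0.12500238 0.42075565] [-0.31025579 -0.98998257  0.93726983] [ 2.59627543e-02  4.10865176e-01  1.59723240e+00 -1.31801785e-04
  1.13328617e+00 -8.83660660e-01]
bar n 1589 [0.5288 0.1132] deg from post 159.86 dir -19.8 0.256
cap 521 [0.464 0.136] 160.11 0.1999
bar n 2235 [0.5056 0.1205] deg from post 160.27 dir -26.0 0.2556
cap 2642 [0.4634 0.1354] 160.33 0.2003
bar n 2120 [0.5248 0.1581] deg from post 144.7 dir -36.8 0.2558
cap 2557 [0.4878 0.1834] 144.9 0.2007
```

View pics/w3.png

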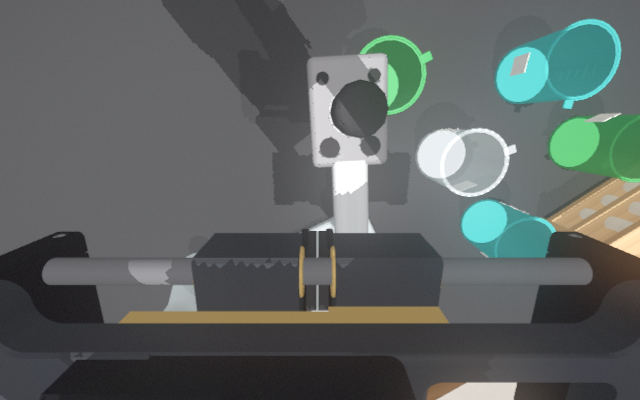

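The arm is moving with the fingertips and now sits at 144.8°, with the sleeve height unchanged. The target is 99.1°, so I'll keep pushing.

step_arm([
  [1,0.26,-0.035,0,0,0,0.375],
  [1,0.26,-0.035,0,0,0,0.375],
  [1,0.26,-0.035,0,0,0,0.375],
  [1,0.26,-0.035,0,0,0,0.375],
  [1,0.26,-0.035,0,0,0,0.375],
  [1,0.26,-0.035,0,0,0,0.375],
  [1,0.26,-0.035,0,0,0,0.375],
  [1,0.26,-0.035,0,0,0,0.375],
  [1,0.26,-0.035,0,0,0,0.375],
  [1,0.26,-0.035,0,0,0,0.375],
])

```text
time: 6.35
position: [0.5828, 0.1717, 0.4204]
tool_rot: [0.982, 0.19, -0.001, -0.0]
ft_force: [-1.0, -0.1, -0.4]
grip_width: 0.0005
```

Run:
```python
from h import *
o=status.get_obs(); print(o['time'],o['position'],o['ft_force'],o['q'])
snap('wrist','w4'); bar('w4')
p=o['position'][:2]-[.652,.068]; print(np.hypot(*p),np.degrees(np.arctan2(p[1],p[0])))
```

```text
6.35 [0.58276162 0.17171039 0.42041921] [-1.01017285 -0.05910606 -0.44144339] [ 1.02761582e-01  4.87200612e-01  1.46003334e+00  2.12623091e-04
  1.19680835e+00 -2.80372961e-01]
bar n 2219 [0.587  0.2087] deg from post 114.81 dir -64.8 0.256
cap 2615 [0.5664 0.2504] 115.15 0.2015
0.12469882967006196 123.72757970823821
```

View pics/w4.png

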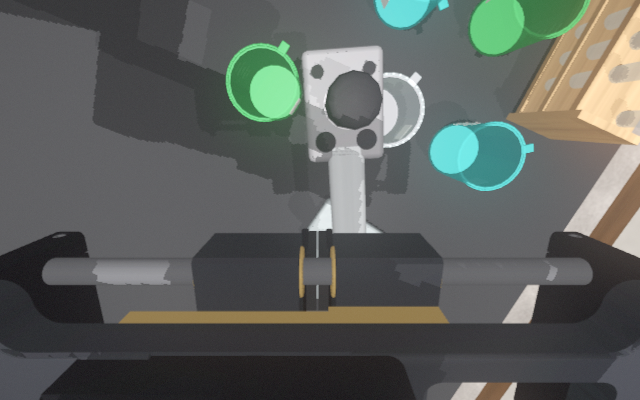

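Now at 115°, with the electrode near (355,100) and the clear beaker just to its right at (392,110). About 15.8° remain.

step_arm([
  [1,0.26,-0.035,0,0,0,0.375],
  [1,0.26,-0.035,0,0,0,0.375],
  [1,0.26,-0.035,0,0,0,0.375],
  [1,0.26,-0.035,0,0,0,0.375],
  [1,0.26,-0.035,0,0,0,0.375],
  [1,0.05,0,0,0,0,0.07],
  [1,0,0,0,0,0,0],
  [1,0,0,0,0,0,0],
  [1,0,0,0,0,0,0],
  [1,0,0,0,0,0,0],
])

```text
time: 7.4
position: [0.6142, 0.1849, 0.4208]
tool_rot: [0.998, 0.057, 0.0, 0.0]
ft_force: [-0.1, -0.6, 0.1]
grip_width: 0.0007
```

Run:
```python
from h import *
o=status.get_obs(); print(o['time'],o['position'],o['ft_force'],o['q'])
snap('wrist','w5'); bar('w5')
snap('top','t5'); bar('t5'); snap('side','s5')
p=o['position'][:2]-[.652,.068]; print(np.hypot(*p),np.degrees(np.arctan2(p[1],p[0])))
z=load('s5'); im=z['im'][130:290,210:410][:,:,::-1]
cv2.imwrite('pics/s5c.png',cv2.resize(im,None,fx=3.7,fy=3.7,interpolation=cv2.INTER_CUBIC))
```

```text
7.4 [0.61421261 0.18492259 0.42083427] [-0.07598008 -0.55971463  0.12620508] [ 1.18573389e-01  5.33821976e-01  1.37124771e+00 -2.97112653e-04
  1.23652107e+00  5.19307147e-03]
bar n 2307 [0.6275 0.2203] deg from post 99.14 dir -82.7 0.2559
cap 2664 [0.6197 0.2675] 99.21 0.2021
bar n 77 [0.641  0.1369] deg from post 99.04 dir -80.7 0.255
cap 21 [0.6194 0.2653] 99.38 0.2
0.12287708532824523 107.90994829911102
```

View pics/w5.png

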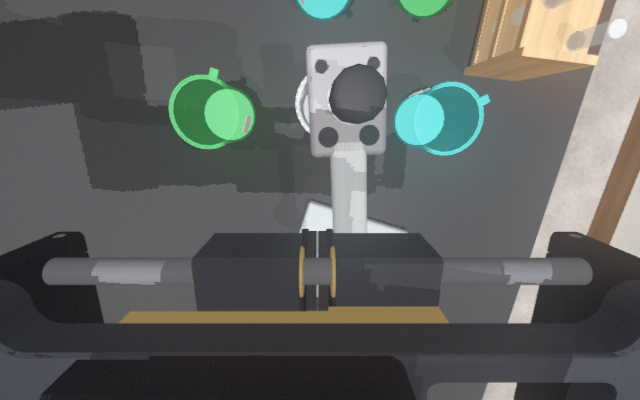

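View pics/s5c.png

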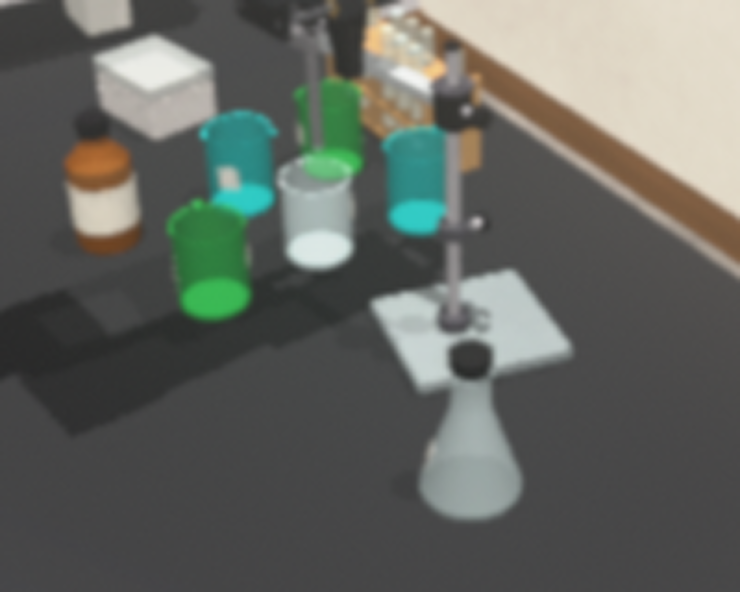

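Step 1 looks met. The electrode is at (0.620, 0.267) and the beaker axis at (0.619, 0.276), so they are about 9 mm apart. The sleeve is still up, with the bar top at 0.256. Now I'll back off, rise and move over the bar.

step_arm([
  [1,-0.4,0,0,0,0,0],
  [1,0,0,-0.6,0,0,0],
  [1,0,0,-0.6,0,0,0],
  [1,0,0,0,0,0,0],
  [1,0.6,-0.18,0,0,0,-0.3],
  [1,0.55,0,0,0,0,0],
  [1,0,0,0,0,0,0],
  [1,0,0,0,0,0,0],
  [1,0,0,0,0,0,0],
  [1,0,0,0,0,0,0],
])

```text
time: 8.55
position: [0.6318, 0.1922, 0.4506]
tool_rot: [0.997, 0.077, -0.0, 0.0]
ft_force: [-0.5, -0.6, -0.5]
grip_width: 0.0004
```

Run:
```python
from h import *
o=status.get_obs(); print(o['time'],o['position'],o['ft_force'],o['q'])
snap('wrist','w6'); bar('w6')
p=o['position'][:2]-[.652,.068]; print(np.hypot(*p),np.degrees(np.arctan2(p[1],p[0])))
```

```text
8.55 [0.63177027 0.19220546 0.45059157] [-0.47039776 -0.55736688 -0.47235874] [ 1.26444080e-01  5.33890647e-01  1.28421962e+00  7.68529784e-07
  1.32437693e+00 -2.86381037e-02]
bar n 1762 [0.6284 0.2182] deg from post 98.94 dir -81.1 0.256
cap 1528 [0.6203 0.2678] 99.01 0.2023
0.1258421192968287 99.25071484103513
```

View pics/w6.png

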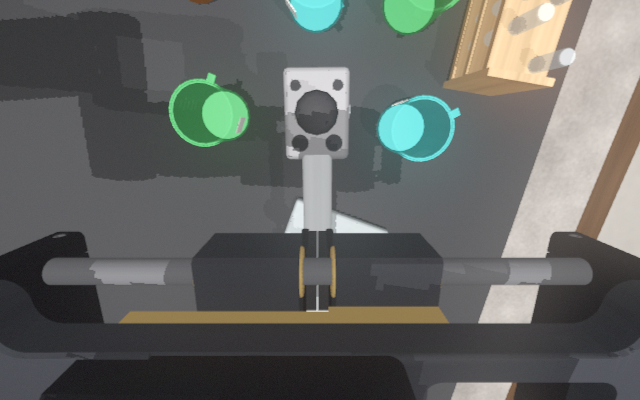

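The fingertips are centred over the bar at column 317. Pressing down at about 50 mm/s.

step_arm([
  [1,0,0,0.3,0,0,0],
  [1,0,0,0.2,0,0,0],
  [1,0,0,0.2,0,0,0],
  [1,0,0,0.2,0,0,0],
  [1,0,0,0.2,0,0,0],
  [1,0,0,0.2,0,0,0],
  [1,0,0,0.2,0,0,0],
  [1,0,0,0.2,0,0,0],
  [1,0,0,0.2,0,0,0],
  [1,0,0,0.2,0,0,0],
])

```text
time: 9.6
position: [0.6325, 0.1925, 0.3992]
tool_rot: [0.997, 0.077, 0.001, -0.0]
ft_force: [-1.9, 1.1, 6.3]
grip_width: 0.0004
```

Run:
```python
from h import *
o=status.get_obs(); print(o['time'],o['position'],o['ft_force'],o['tool_rot'])
snap('wrist','w7'); 
z=load('w7');P=pts(z);im=z['im'].astype(int);x,y,h=P[...,0],P[...,1],P[...,2]
m=(np.mgrid[:400,:640][0]<230)&(np.hypot(x-.62,y-.267)<.012)&(h>.2); print('cap',m.sum(),x[m].mean(),y[m].mean(),np.median(h[m]))
m=(np.mgrid[:400,:640][0]<230)&(h>.17)&(h<.225)&(im.min(-1)>120)&(y<.24);print('bar',m.sum(),np.median(h[m]))
```

```text
9.6 [0.63249351 0.19254963 0.39920139] [-1.89795812  1.1182561   6.32803288] [ 9.96995013e-01  7.74601663e-02  8.74001893e-04 -3.20844113e-04]
cap 2635 0.6209366621189961 0.26662489424125496 0.260912479669148
bar 1932 0.22029326207613223
```

View pics/w7.png

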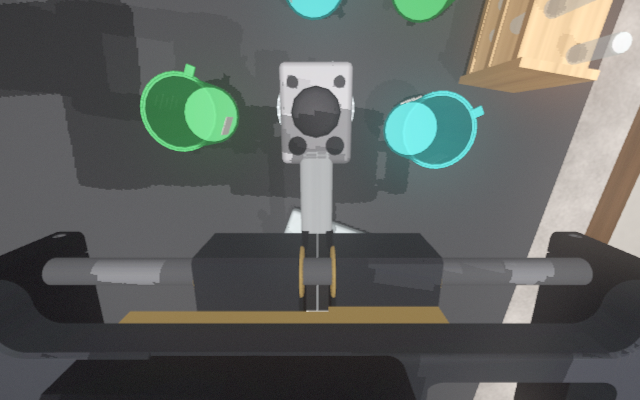

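Force is a steady 6.3 N, the bar is centred under the fingers and the electrode hasn't swung. Continuing down.

step_arm([
  [1,0,0,0.2,0,0,0],
  [1,0,0,0.2,0,0,0],
  [1,0,0,0.2,0,0,0],
  [1,0,0,0.2,0,0,0],
  [1,0,0,0.2,0,0,0],
  [1,0,0,0.2,0,0,0],
  [1,0,0,0.2,0,0,0],
  [1,0,0,0.2,0,0,0],
  [1,0,0,0.2,0,0,0],
  [1,0,0,0.1,0,0,0],
])

```text
time: 10.65
position: [0.6326, 0.1926, 0.3513]
tool_rot: [0.997, 0.077, 0.001, -0.0]
ft_force: [-0.6, 1.4, 4.9]
grip_width: 0.0009
```

Run:
```python
from h import *
o=status.get_obs(); print(o['time'],o['position'],o['ft_force'],o['tool_rot'])
snap('wrist','w8'); 
z=load('w8');P=pts(z);im=z['im'].astype(int);x,y,h=P[...,0],P[...,1],P[...,2]
m=(np.mgrid[:400,:640][0]<230)&(np.hypot(x-.62,y-.267)<.012)&(h>.18); print('cap',m.sum(),x[m].mean(),y[m].mean(),np.median(h[m]))
m=(np.mgrid[:400,:640][0]<230)&(h>.14)&(h<.185)&(im.min(-1)>120)&(y<.24)&(abs(x-.63)<.02);print('bar',m.sum(),np.median(h[m]))
```

```text
10.65 [0.63264393 0.19258721 0.35132551] [-0.62108341  1.43763708  4.88180861] [ 9.96993830e-01  7.74755791e-02  8.55760982e-04 -3.24580680e-04]
cap 2563 0.6217294134242288 0.267018200809155 0.21352291201469503
bar 1918 0.1728747950351432
```

View pics/w8.png

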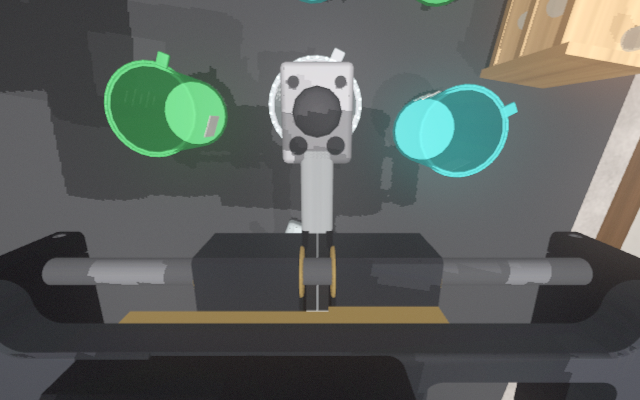

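The electrode is in the beaker, with the rim centred round the holder at (315,105). About 10–11 mm remain, so I'll slow down.

step_arm([
  [1,0,0,0.08,0,0,0],
  [1,0,0,0.08,0,0,0],
  [1,0,0,0.08,0,0,0],
  [1,0,0,0.08,0,0,0],
  [1,0,0,0.02,0,0,0],
  [1,0,0,0.02,0,0,0],
  [1,0,0,0.02,0,0,0],
  [1,0,0,0.02,0,0,0],
  [1,0,0,0.02,0,0,0],
  [1,0,0,0.02,0,0,0],
])

```text
time: 11.7
position: [0.6327, 0.1925, 0.3406]
tool_rot: [0.997, 0.077, 0.001, -0.0]
ft_force: [-0.9, 1.3, 5.7]
grip_width: 0.0003
```

step_arm([
  [1,0,0,0.02,0,0,0],
  [1,0,0,0.02,0,0,0],
  [1,0,0,0.02,0,0,0],
  [1,0,0,0,0,0,0],
  [1,0,0,0,0,0,0],
  [1,0,0,0,0,0,0],
  [1,0,0,0,0,0,0],
  [1,0,0,0,0,0,0],
  [1,0,0,0,0,0,0],
  [1,0,0,0,0,0,0],
])

```text
time: 12.7
position: [0.6327, 0.1925, 0.3391]
tool_rot: [0.997, 0.077, 0.001, -0.0]
ft_force: [-0.4, 1.1, 4.2]
grip_width: 0.0006
```

step_arm([
  [1,0,0,0.02,0,0,0],
  [1,0,0,0.02,0,0,0],
  [1,0,0,0.02,0,0,0],
  [1,0,0,0,0,0,0],
  [1,0,0,0,0,0,0],
  [1,0,0,0,0,0,0],
  [1,0,0,0,0,0,0],
  [1,0,0,0,0,0,0],
  [1,0,0,0,0,0,0],
  [1,0,0,0,0,0,0],
])

```text
time: 13.7
position: [0.6327, 0.1925, 0.3376]
tool_rot: [0.997, 0.077, 0.001, -0.0]
ft_force: [-0.9, 0.3, 5.9]
grip_width: 0.0005
```

Run:
```python
from h import *
o=status.get_obs(); print(o['time'],o['position'],o['ft_force'],o['tool_rot'])
snap('wrist','w9'); snap('side','s9')
z=load('w9');P=pts(z);im=z['im'].astype(int);x,y,h=P[...,0],P[...,1],P[...,2]
m=(np.mgrid[:400,:640][0]<230)&(np.hypot(x-.62,y-.267)<.012)&(h>.18); print('cap',m.sum(),x[m].mean(),y[m].mean(),np.median(h[m]))
m=(np.mgrid[:400,:640][0]<230)&(h>.14)&(h<.185)&(im.min(-1)>120)&(y<.24)&(abs(x-.63)<.02);print('bar',m.sum(),np.median(h[m]))
z=load('s9'); im=z['im'][130:290,210:410][:,:,::-1]
cv2.imwrite('pics/s9c.png',cv2.resize(im,None,fx=3.7,fy=3.7,interpolation=cv2.INTER_CUBIC))
```

```text
13.7 [0.63266028 0.19254932 0.33762546] [-0.8989816   0.2607548   5.87783049] [ 9.96997360e-01  7.74300716e-02  8.73838389e-04 -2.90158625e-04]
cap 2541 0.6218374687743177 0.2670760479887079 0.19997697954836616
bar 1910 0.15937111472112442
```

View pics/s9c.png

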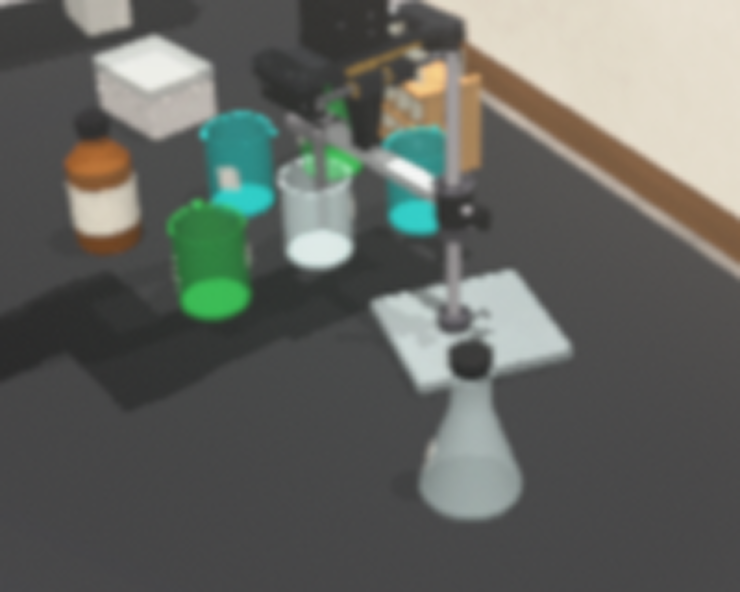

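step_arm([
  [1,0,0,0.02,0,0,0],
  [1,0,0,0.02,0,0,0],
  [1,0,0,0,0,0,0],
  [1,0,0,0,0,0,0],
  [1,0,0,0,0,0,0],
  [1,0,0,0,0,0,0],
  [1,0,0,0,0,0,0],
  [1,0,0,0,0,0,0],
  [1,0,0,0,0,0,0],
  [1,0,0,0,0,0,0],
])

```text
time: 14.8
position: [0.6327, 0.1926, 0.337]
tool_rot: [0.997, 0.077, 0.001, -0.0]
ft_force: [-1.5, 0.7, 6.3]
grip_width: 0.0008
```

step_arm([
  [1,0,0,0.02,0,0,0],
  [1,0,0,0.02,0,0,0],
  [1,0,0,0,0,0,0],
  [1,0,0,0,0,0,0],
  [1,0,0,0,0,0,0],
  [1,0,0,0,0,0,0],
  [1,0,0,0,0,0,0],
  [1,0,0,0,0,0,0],
  [1,0,0,0,0,0,0],
  [1,0,0,0,0,0,0],
])

```text
time: 15.8
position: [0.6327, 0.1927, 0.3363]
tool_rot: [0.997, 0.077, 0.001, -0.0]
ft_force: [-0.6, 1.5, 6.8]
grip_width: 0.0005
```

Run:
```python
from h import *
o=status.get_obs(); print(o['time'],o['position'],o['ft_force'],o['tool_rot'])
snap('wrist','w10')
for f in ('w8','w9','w10'):
    z=load(f);P=pts(z);im=z['im'].astype(int);x,y,h=P[...,0],P[...,1],P[...,2]
    V=np.mgrid[:400,:640][0]<230
    m=V&(np.hypot(x-.62,y-.267)<.012)&(h>.18); print('cap',m.sum(),x[m].mean(),y[m].mean(),h[m].mean(),np.median(h[m]))
    m=V&(h>.14)&(h<.185)&(im.min(-1)>120)&(y<.24)&(abs(x-.63)<.02);print('bar',m.sum(),h[m].mean(),np.median(h[m]))
    m=V&(h<.02)&(np.hypot(x-.55,y-.25)>.0)&(im.max(-1)<80); print('bench',m.sum(),np.median(h[m]))
```

```text
15.8 [0.63270024 0.19269953 0.33628511] [-0.59635843  1.51492581  6.79395411] [ 9.96997456e-01  7.74233457e-02  1.21065127e-03 -4.81810468e-04]
cap 2563 0.6217294134242288 0.267018200809155 0.2402231120838876 0.21352291201469503
bar 1918 0.17286948999438068 0.1728747950351432
bench 26883 9.276572980873246e-05
cap 2541 0.6218374687743177 0.2670760479887079 0.22617021582279553 0.19997697954836616
bar 1910 0.1593440518574389 0.15937111472112442
bench 26712 0.0003365079809959756
cap 2597 0.6218325931327356 0.2671259500507408 0.22613389914917548 0.2000050582154867
bar 1896 0.15937907164671428 0.15938408610617655
bench 26760 0.00033534089321755596
```

View pics/w10.png

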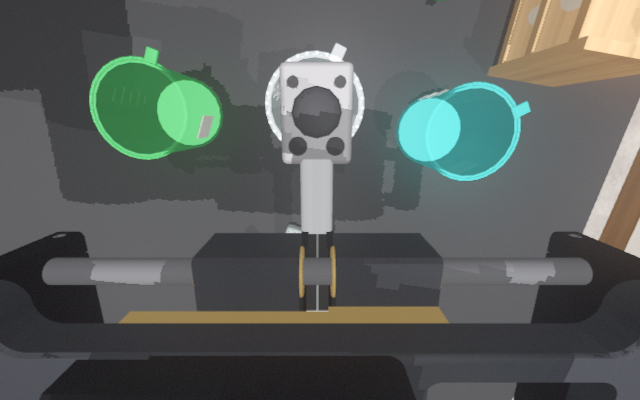

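The bar is on the collar. Its measured height stayed at 0.1594 (0.159 expected) while the tool went 1.3 mm further, and the cap top reads 0.200 as expected. Retreating straight up.

step_arm([
  [1,0,0,-0.1,0,0,0],
  [1,0,0,-0.2,0,0,0],
  [1,0,0,-0.5,0,0,0],
  [1,0,0,-1,0,0,0],
  [1,0,0,-1,0,0,0],
  [1,0,0,-1,0,0,0],
  [1,0,0,-1,0,0,0],
  [1,0,0,-0.5,0,0,0],
  [1,0,0,0,0,0,0],
  [1,0,0,0,0,0,0],
])

```text
time: 16.85
position: [0.6321, 0.1922, 0.4664]
tool_rot: [0.997, 0.077, -0.001, 0.0]
ft_force: [-1.0, -0.2, -0.6]
grip_width: 0.0006
```

Run:
```python
from h import *
from scipy.optimize import least_squares
o=status.get_obs(); print(o['time'],o['position'],o['ft_force'])
snap('wrist','w11');snap('side','s11');snap('top','t11')
z=load('w11');P=pts(z);im=z['im'].astype(int);x,y,h=P[...,0],P[...,1],P[...,2]
V=np.mgrid[:400,:640][0]<230; sat=im.max(-1)-im.min(-1)
m=V&(np.hypot(x-.62,y-.267)<.014)&(h>.18)&(h<.21); print('cap',m.sum(),x[m].mean(),y[m].mean(),np.median(h[m]))
m=V&(h>.14)&(h<.185)&(im.min(-1)>120)&(y<.24)&(abs(x-.63)<.02);print('bar',m.sum(),np.median(h[m]))
for f in ('w1','w11','s0' ,'side0','s11'):
    if f=='s0':continue
    z=load(f);P=pts(z);im=z['im'].astype(int);x,y,h=P[...,0],P[...,1],P[...,2];sat=im.max(-1)-im.min(-1)
    m=(abs(x-.62)<.06)&(abs(y-.277)<.06)&(sat<30)&(h>.05)&(h<.096)
    q=np.c_[x[m],y[m]]; s=least_squares(lambda c:np.hypot(*(q-c).T)-.0345,[.619,.276],loss='soft_l1',f_scale=.002); print(f,'beaker',m.sum(),s.x,np.abs(s.fun).mean())
z=load('s11'); im=z['im'][130:290,210:410][:,:,::-1]
cv2.imwrite('pics/s11c.png',cv2.resize(im,None,fx=3.7,fy=3.7,interpolation=cv2.INTER_CUBIC))
```

```text
16.85 [0.63207924 0.19217322 0.46640983] [-0.96795897 -0.19917427 -0.5971153 ]
cap 456 0.6211472557160675 0.26791798189203736 0.1988857400973194
bar 1435 0.158638925461418
w1 beaker 1389 [0.61871647 0.27471287] 0.001200644881034908
w11 beaker 967 [0.61865552 0.27552748] 0.0017048840497188604
side0 beaker 251 [0.61917718 0.27562924] 0.001596472672749504
s11 beaker 254 [0.61917684 0.27612013] 0.003074098492085859
```

View pics/s11c.png

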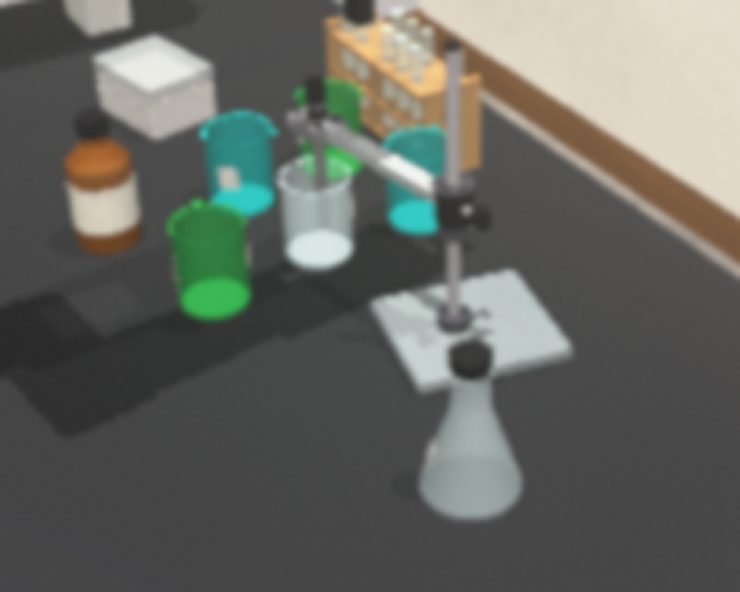

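View pics/w11.png

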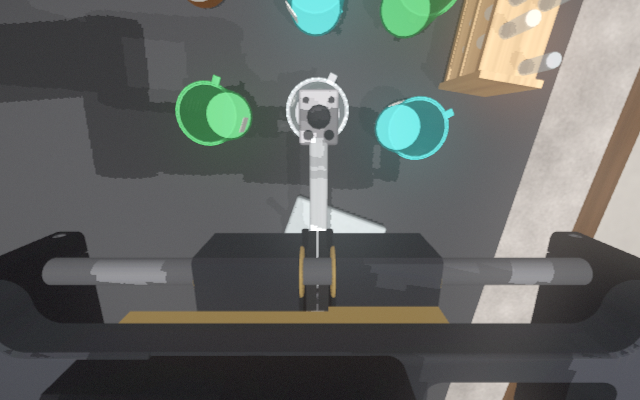

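The side view shows the sleeve resting on the collar and the electrode inside the beaker, with the beaker and flask where they were. The bar top reads 0.1586, the electrode is about 8 mm from the beaker axis, and the gripper is well clear. Handing in.

```bash
python3 -c "
from rig import robot; print(robot.hand_in())"
```

```text
the job is handed in; nothing more can be done
None
```

The electrode is down in the clear beaker with the sleeve on the stop collar, and I handed the job in at about 17 s of the 43 s allowed. No verdict was reported.

**What I did:** With the closed fingertips I pushed the side of the bar about 61° round, from 160° to 99°, until the electrode hung over the clear beaker. I then pressed the top of the bar straight down at about 5–7 N, and withdrew upward.

**Last checks:**

| Check | Measured | Wanted |
|---|---|---|
| Bar's top face above the bench | 158.6 mm | 159 mm |
| Electrode from the beaker's axis (measured at its cap) | about 8 mm | under 22 mm |
| Beaker moved (two cameras, within measuring error) | under 1 mm | under 15 mm |

The flask and amber bottle look unmoved in the side picture. I took a last top picture but did not look at it, and I made no final check of the dropper bottle, which the arm never went near.

**One disagreement:** The wrist force never rose clearly when the sleeve reached the collar. The tool's own height also read about 4 mm lower than the bar's top should allow, so the fingertips seem to give or sit a little shorter than stated. I took the sleeve as seated because the bar's height in the camera stayed the same while the tool went 1.3 mm further down.

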